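Reload the sealing-film dispenser

ROBOT

A 6-joint arm with a two-finger parallel gripper is mounted at the origin on the work surface. World frame = base frame: x ahead of the robot, y to its left, z up, the work surface at z = 0. Lengths are in m, angles in rad, forces in N, time in s.
With the tool pointing down it reaches from about 0.25 to 0.85 m from the base axis. Payload 12.5 kg.
Tool frame: the origin (TCP) lies on the front face of the gripper's body, between the roots of the fingers; the fingertips stand 84 mm ahead of it and the grasp point (between the pads) lies ahead of it (bot.grip_depth is the z of the grasp point in the tool frame, in m); z points along the fingers, y is the direction in which the jaws open and shut (so a half turn about z gives the same grasp; the last joint's range is limited). The gripper opens to 93 mm and grips with 3 to 60 N. Pads are 15 mm wide; open, the fingers measure 128 mm over their backs; the gripper's body (75 mm by 188 mm) begins 65 mm behind the grasp point.
Start: joints at [-0.085, 0.351, 1.652, -0, 1.139, -0.085], TCP at [0.55, 0, 0.303] pointing down, gripper open.
Joint ranges: [-2.75, 2.75], [-0.79, 2.1], [0.01, 2.65], [-1.57, 4.71], [0.07, 3.14], [-2.87, 2.87]. Speed limits (rad/s): [2.22, 2.22, 2.79, 3.14, 3.14, 3.14].

INTERFACE

Orientations are given as a unit quaternion [w, x, y, z].
In Python, from cell import bot gives the robot as it stands.
- The arm moves only by the tool move_arm, never from a script. Its argument "targets" is one flat list of numbers, 4 for each row, row after row: the shift along the world's x, y, z in mm, then the turn about the world's z in rad. In form: [x, y, z, roll, x, y, z, roll, ...]. A call has 1 to 12 rows; each row is the pose to reach, as a shift and turn from the pose commanded when the call began; what a row does not reach only later rows make up. A row lasts 1/10 s, in which the tool goes at most 50 mm and 8.59 degrees, less where a joint would pass 70% of its speed; a pose out of reach is approached as far as the arm can. A call with a gripper value outside its range is refused whole. "jaw" is the closure, from 0 (fully open) to 1 (shut), set as the call begins (left out, the last holds). The fingers move at their own pace and stop on an object; "force" is the grip in N (left out, the last holds). Time passes only in rows, so rows that repeat a pose let the fingers close. It gives the time, the measured TCP pose, the force and the opening at its end, in the units of the state.
- bot.get_state(): the state, without advancing time (a new reading comes with each control period).
- bot.capture(name): name is "scene" or "side" or "wrist"; returns the picture (400x640x3 uint8, red, green, blue); there is no depth.
- bot.camera_model(name): a dict with "fx", "fy", "cx", "cy" (pixels), "origin" and "rotation" of the camera in the world. Camera axes: x right, y up, looking along -z (the intrinsics and any distortion apply to the point x, -y, -z); pixel columns grow to the right and rows downward; lengths in m; the calibration is good to about 2 mm. The wrist camera is an equidistant fisheye: a pixel r from the principal point sees the ray r / f radians off the axis. A picture is of the moment at which its call begins: read the wrist's pose just before it. camera_model takes no time and is no camera call; for the wrist camera it gives the pose at the moment of the call.
- bot.finish_job(): hands the job in, once; it reports no verdict.
Trained networks look in the newest picture that a camera, given by its name, has taken for a name from the list of things; names that differ only in an ending like _2 or _b are one class to them, and where a whole thing is asked for, a point or a joint stands for the part that bears it (a point fixed in the world has none). Each returns a list of dicts, best first, with "p" (0 to 1); they miss things now and then, are a little off and sometimes report something else, mostly with a low value. They report only what shows in the picture. A call takes as long as a camera call. They do not tell look-alikes from the thing itself.
- bot.silhouettes(camera, name): "region" (400x640 bool, what is visible of it).
- bot.spot_point(camera, name): "centre" ([x, y, z] in m, in world coordinates, good to about 4 mm: a listed point, or the origin of a listed thing).
The state is a dict: "clock": time; "qpos": joint angles; "qd": joint speeds; "effort": joint torques, N m; "tool_pos": TCP position; "tcp_rot": TCP orientation; "contact_force": force on the tool from outside, world axes, zero at the start; "torque": the same for the moment, N m; "finger_gap": finger opening in m.
Only numpy, scipy, OpenCV 4.12 (cv2) and the standard library are available. Lean on these libraries where they do the work, as an engineer would, in place of code of your own. Each camera call takes 0.05 s, during which the arm holds its last target. There are 200 camera calls.

TASK

The film dispenser on the lab bench has run out: take the empty cardboard core off its spindle and leave it in the white discard tray. Then take the blue roll from the sloping rack and mount it on the spindle, lowering it (not dropping it) until it sits fully home and upright. Leave the orange roll, the flask and the clamp where they are.

Things in the scene. Friction and masses are not known exactly. Their poses are not given: they have to be found in the camera images.
- roll: Roll of blue film on a cardboard core, loose, about 0.14 kg. Film 60 mm diameter, 56 mm wide, flush with the core at both ends; round bore 28 mm right through; both ends alike. Origin at the centre of the core's lower end, z up along the bore. It starts on one of the rack's stubs, z leaning 35 degrees (0.61 rad) from vertical towards the rack's front, square to the slope.
- spare: Orange roll of the same size and build as the blue one, on the rack's other stub; same origin and axes. To be left alone.
- core: Empty cardboard core on the dispenser's spindle: tube 33 mm outside, 28 mm inside, 56 mm long, about 20 g. Origin at the centre of its lower end, z axis along the bore; it starts upright, resting on the dispenser's seat.
- core_mid (a point): Point on the axis of the empty core at half its length.
- dispenser: Immovable: round green base 120 mm diameter, 14 mm high; black seat disc 52 mm diameter, top 20 mm above the bench; upright steel spindle 24 mm diameter rising 66 mm above the seat, its last 8 mm tapering to 14 mm. Origin on the spindle's axis at the base's underside. It and the tray swap sides at random.
- seat (a point): Point on the spindle's axis, on the top of the seat disc, 20 mm above the bench; z up along the spindle. A mounted roll's lower end rests here.
- tray: White open discard tray, immovable, 120 mm (its x) by 140 mm (its y) by 30 mm high, walls and floor 5 mm thick. Origin at the centre of its underside, z up.
- rack: White, immovable. Plate 130 mm deep, 250 mm wide, 8 mm thick, rising at 35 degrees from its front (rack's -x, robot side; 12 mm lip) to its back. Two steel stubs square to it, 24 mm diameter, 30 mm long, tapered ends, meet its surface at x = 0, y = -70 and +70 mm, z = 78 mm; each carries a roll whose lower end is flat on the plate. Origin on the bench under the plate's middle, z up.
- flask: Stoppered conical glass flask, loose, 82 mm diameter at the base, 139 mm high, origin at the centre of its underside. To be left alone.
- clamp: Small aluminium boss-head clamp with two brass thumbscrews, loose, 36 mm by 144 mm (its y) by 28 mm high, origin at the centre of its underside. To be left alone.
There are look-alikes about, which are no part of the job. What is shaped like the dispenser but purple is not meant. Of the things shaped like the roll, the blue one is meant.

How it is judged:
On the way:
1. the empty core lies released in the discard tray (x of core_mid in the frame of tray between -0.055 and 0.055 m and y of core_mid in the frame of tray between -0.065 and 0.065 m and z of core_mid in the frame of tray between 0 and 0.05 m and contact force between core and the fingers below 0.1 N), for 0.2 s.
At the end, for the whole second after the job is handed in: The empty core is in the discard tray (its middle inside the walls, under 50 mm above the tray's underside); the blue roll is on the spindle with its lower end within 3 mm of the seat, its axis within 4 mm of the spindle's and within 0.06 rad of it; both released and at rest (all of step 1 and horizontal distance between roll and seat below 0.004 m and z of roll in the frame of seat between -0.003 and 0.003 m and angle between the z axis of roll and the z axis of seat, either way round below 0.06 rad and linear speed of roll below 0.02 m/s and linear speed of core below 0.03 m/s); the robot touches nothing.
It fails at once if the blue roll is dropped down the spindle (faster than 0.5 m/s once threaded) (horizontal distance between roll and seat below 0.01 m and z of roll in the frame of seat below 0.062 m and linear speed of roll above 0.5 m/s).
It fails at once if the orange roll is moved by more than 15 mm (distance of spare from where it was at the start of the episode above 0.015 m).
It fails at once if the flask is moved by more than 25 mm or tipped (distance of flask from where it was at the start of the episode above 0.025 m or angle between flask's own z axis and vertical above 0.4 rad).
It fails at once if the clamp is moved by more than 25 mm (distance of clamp from where it was at the start of the episode above 0.025 m).
It also fails if it takes over 72 s, if anything falls off the work surface, if the arm or the gripper's body presses on something with over 40 N, if the wrist force passes 120 N, or if a joint passes its speed limit or range.

## Working session

There is one attempt and no reset: what is moved stays moved. The work goes in short steps, Python scripts to look and compute and a tool call to move; the robot and the scene stay as the last step left them, time stands still between calls to the robot, and variables do not carry over. Pictures are saved under pics/ and viewed, about 8 in all and at most 12, crops included, and the job is handed in when it is done.

Besides the shell and the picture viewer there is one more tool, called as name(argument=value, ...), one argument or row to a line, values as JSON. move_arm: Moves the arm, as the interface text tells. Its arguments: {"type":"object","properties":{"targets":{"type":"array"},"jaw":{"type":"number"},"force":{"type":"number"}},"required":["targets"]}

```bash
ls; mkdir -p pics; cat > h.py <<'E'
from cell import bot
import numpy as np, cv2
def save(cam,fn):
    im=bot.capture(cam); cv2.imwrite('pics/'+fn,cv2.cvtColor(im,cv2.COLOR_RGB2BGR)); return im
E
python3 - <<'E'
from h import *
np.set_printoptions(precision=4,suppress=True)
print(bot.get_state(),bot.grip_depth)
for c in ['scene','side','wrist']:
    save(c,c+'0.png'); m=bot.camera_model(c); print(c,m)
    for n in ['roll','spare','core','core_mid','dispenser','seat','tray','rack','flask','clamp']:
        if c=='wrist' and n in('flask','clamp'): continue
        print(n,[(np.round(d['centre'],3).tolist(),round(d['p'],2)) for d in bot.spot_point(c,n)])
a=cv2.imread('pics/scene0.png');b=cv2.imread('pics/side0.png')
cv2.imwrite('pics/both.png',cv2.resize(np.vstack([a,b]),(480*1,600)))
E
```

```text
pics
{'clock': 0.0, 'qpos': array([-0.0846,  0.3513,  1.6524, -0.    ,  1.1391, -0.0846]), 'qd': array([ 0.0009, -0.0009,  0.0004,  0.0015, -0.0013,  0.0002]), 'effort': array([  0.0014, -49.7322, -28.5255,   0.07  ,   0.0258,  -0.0002]), 'tool_pos': array([0.5498, 0.0001, 0.3022]), 'tcp_rot': array([-0.0004,  0.7071,  0.7071, -0.0004]), 'contact_force': array([ 0.0621,  0.3554, -0.1623]), 'torque': array([-0.009 , -0.0149, -0.0163]), 'finger_gap': 0.09277718805058824} 0.0653
scene {'fx': 382.5842480387196, 'fy': 382.5842480387196, 'cx': 315.72775915743443, 'cy': 199.65197554802714, 'origin': array([ 0.9877, -0.3474,  0.7208]), 'rotation': array([0.8471, 0.3421, 0.1477, 0.379 ])}
roll [([0.784, -0.078, 0.054], 0.93), ([0.5, -0.062, 0.053], 0.89), ([0.639, -0.052, 0.075], 0.69)]
spare [([0.648, 0.083, 0.078], 0.89)]
core []
core_mid [([0.454, 0.286, 0.048], 0.67)]
dispenser [([0.455, 0.287, -0.001], 0.76), ([0.283, 0.237, -0.002], 0.65), ([0.677, 0.283, -0.001], 0.59), ([0.517, 0.459, 0.002], 0.57)]
seat [([0.454, 0.282, 0.02], 0.82), ([0.431, -0.3, 0.005], 0.56), ([0.283, 0.235, 0.02
[... 1007 characters left out ...]
], 0.72), ([0.643, 0.013, 0.001], 0.65), ([0.433, -0.305, 0.001], 0.2)]
flask [([0.69, -0.282, -0.001], 0.95)]
clamp [([0.676, 0.283, 0.001], 0.7), ([0.452, 0.284, 0.019], 0.61)]
wrist {'fx': 309.70691628693146, 'fy': 309.70691628693146, 'cx': 318.5589832065393, 'cy': 192.0862938788271, 'origin': array([0.5492, 0.0729, 0.3835]), 'rotation': array([ 0.9909, -0.1347,  0.0003, -0.0003])}
roll [([0.787, -0.079, 0.058], 0.89), ([0.495, -0.059, 0.056], 0.75), ([0.634, -0.057, 0.075], 0.57)]
spare [([0.648, 0.086, 0.077], 0.71)]
core []
core_mid []
dispenser [([0.28, 0.233, -0.003], 0.72)]
seat [([0.283, 0.239, 0.02], 0.65)]
tray [([0.434, -0.304, 0.002], 0.6)]
rack [([0.639, 0.015, -0.001], 0.58)]
```

View pics/both.png

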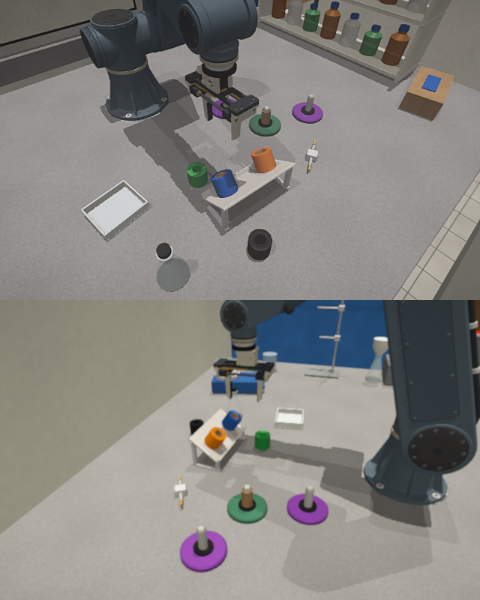

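View pics/wrist0.png

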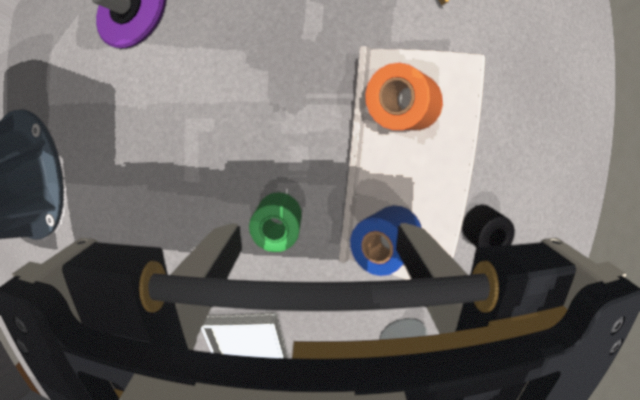

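The pictures agree with the networks:
- The core is on the green dispenser at about (0.4545, 0.2845), with purple look-alikes nearby.
- The tray is at (0.433, -0.303).
- The blue roll is on the rack at about (0.638, -0.055). A green look-alike stands in front of the rack and a black one behind it.

I'll go over the core first.

move_arm(
  targets=[-95,284,-60,0,-95,284,-60,0,-95,284,-60,0,-95,284,-60,0,-95,284,-60,0,-95,284,-60,0,-95,284,-60,0,-95,284,-60,0,-95,284,-60,0],
  jaw=0,
  force=15,
)

```text
clock: 2.45
tool_pos: [0.4555, 0.2832, 0.243]
tcp_rot: [0.0, 0.707, 0.707, 0.0]
contact_force: [-0.1, -0.3, 0.6]
finger_gap: 0.0931
```

```bash
cat >> h.py <<'E'
from scipy.spatial.transform import Rotation as R
np.set_printoptions(precision=4,suppress=True)
def ray(cam,u,v,m=None):
    m=m or bot.camera_model(cam); x=(u-m['cx'])/m['fx']; y=(v-m['cy'])/m['fy']
    if cam=='wrist':
        r=np.hypot(x,y); s=np.sin(r)/max(r,1e-9); d=np.array([x*s,y*s,np.cos(r)])
    else: d=np.array([x,y,1.])
    d=d*[1,-1,-1]; d/=np.linalg.norm(d)
    return np.array(m['origin']),R.from_quat(np.roll(m['rotation'],-1)).apply(d)
def tri(rays):
    A=[np.eye(3)-np.outer(d,d) for o,d in rays]
    p=np.linalg.solve(sum(A),sum(a@o for a,(o,d) in zip(A,rays)))
    return p,[np.linalg.norm(a@(p-o)) for a,(o,d) in zip(A,rays)]
def proj(cam,P,m=None):
    m=m or bot.camera_model(cam); p=R.from_quat(np.roll(m['rotation'],-1)).inv().apply(np.array(P)-m['origin'])*[1,-1,-1]
    if cam=='wrist':
        r=np.hypot(p[0],p[1]); t=np.arctan2(r,p[2]); q=p[:2]/r*t
    else: q=p[:2]/p[2]
    return q*[m['fx'],m['fy']]+[m['cx'],m['cy']]
def sp(c,*names):
    for n in names: print(c,n,[(np.round(d['centre'],4).tolist(),round(d['p'],2)) for d in bot.spot_point(c,n)])
E
python3 - <<'E'
from h import *
print(bot.get_state()['tool_pos'])
save('wrist','w1.png'); save('scene','s1.png')
sp('wrist','core','core_mid','seat','dispenser'); sp('scene','core','core_mid','seat','tray','roll','rack')
# own triangulation of core_mid & roll by silhouettes in scene, side
save('side','d1.png')
for n in ['core','roll']:
    rs={}
    for c in ['scene','side','wrist']:
        for d in bot.silhouettes(c,n)[:4]:
            r=d['region']; vs,us=np.nonzero(r); print(c,n,round(d['p'],2),r.sum(),us.min(),us.max(),vs.min(),vs.max(),us.mean(),vs.mean())
E
```

```text
[0.4555 0.2832 0.243 ]
wrist core [([0.4529, 0.2853, 0.0161], 0.77)]
wrist core_mid [([0.4576, 0.2838, 0.0474], 0.98)]
wrist seat [([0.4548, 0.2827, 0.0157], 0.97), ([0.5186, 0.4619, 0.0194], 0.94), ([0.2847, 0.2395, 0.0203], 0.58)]
wrist dispenser [([0.5204, 0.4617, -0.0036], 0.92), ([0.2826, 0.2355, -0.0023], 0.77), ([0.4514, 0.2844, -0.0058], 0.66)]
scene core [([0.457, 0.28, 0.0175], 0.7)]
scene core_mid [([0.4516, 0.2832, 0.0472], 0.45)]
scene seat [([0.5154, 0.4596, 0.0173], 0.9), ([0.4539, 0.2825, 0.016], 0.74), ([0.2828, 0.2355, 0.0241], 0.67)]
scene tray [([0.4311, -0.2996, 0.0022], 0.82)]
scene roll [([0.6365, -0.0563, 0.0765], 0.92), ([0.4973, -0.0617, 0.0549], 0.65), ([0.7871, -0.0762, 0.0572], 0.64), ([0.4539, 0.2841, 0.0465], 0.41)]
scene rack [([0.6406, 0.0151, -0.003], 0.84)]
scene core 0.62 195 348 360 147 165 353.66153846153844 156.09230769230768
side core 0.74 311 322 337 254 277 329.63987138263667 265.491961414791
wrist core 0.6 823 299 336 167 215 318.53098420413124 187.55650060753342
scene roll 0.88 1123 329 361 305 346 345.00178094390026 325.3357079252004
scene roll 0.85 763 250 276 216 249 263.19397116644825 232.38138925294888
scene roll 0.82 1003 281 316 225 263 298.40079760717845 244.2013958125623
scene roll 0.27 285 408 423 188 227 415.0982456140351 206.37894736842105
side roll 0.67 137 340 350 179 200 344.95620437956205 188.14598540145985
side roll 0.59 125 301 315 147 167 308.68 154.096
side roll 0.49 265 253 271 159 179 261.03018867924527 167.3622641509434
```

View pics/w1.png

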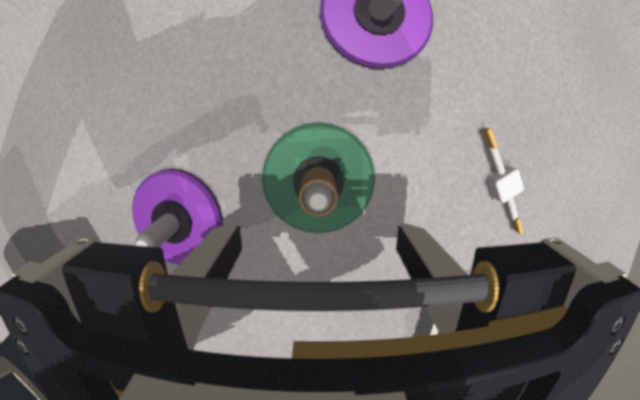

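```bash
python3 - <<'E'
from h import *
print('core mid',tri([ray('wrist',318.5,187.5),ray('scene',353.7,156.1),ray('side',329.6,265.5)]))
print('roll mid',tri([ray('scene',298.4,244.2),ray('side',308.7,154.1)]))
o,d=ray('wrist',318.,201); print('spindle tip',o+d*(0.086-o[2])/d[2])
E
```

```text
core mid (array([0.4534, 0.2836, 0.0396]), [np.float64(0.0009464506584758768), np.float64(0.0006133342658095097), np.float64(0.0008972360311052196)])
roll mid (array([ 0.6242, -0.0633,  0.1149]), [np.float64(0.0037266736800463827), np.float64(0.0037266736800465813)])
spindle tip [0.4536 0.2837 0.086 ]
```

move_arm(
  targets=[0,0,-45,0,0,0,-90,0,0,0,-125,0,0,0,-125,0],
)

```text
clock: 3.8
tool_pos: [0.4531, 0.2831, 0.1141]
tcp_rot: [-0.001, 0.707, 0.707, -0.003]
contact_force: [-0.9, 0.2, 1.2]
finger_gap: 0.0928
```

move_arm(
  targets=[0,0,0,0,0,0,0,0,0,0,0,0,0,0,0,0,0,0,0,0,0,0,0,0,0,0,0,0,0,0,0,0],
  jaw=1,
  force=12,
)

```text
clock: 4.6
tool_pos: [0.455, 0.284, 0.1178]
tcp_rot: [0.0, 0.707, 0.707, 0.0]
contact_force: [-0.7, 0.0, -0.7]
finger_gap: 0.0337
```

move_arm(
  targets=[0,0,45,0,0,0,90,0,0,0,110,0,0,-20,120,0,-2,-70,120,0,-4,-120,120,0,-6,-170,120,0,-8,-220,120,0,-10,-270,120,0,-12,-320,120,0,-14,-370,120,0,-16,-420,120,0],
)

```text
clock: 5.8
tool_pos: [0.4385, -0.1377, 0.2379]
tcp_rot: [0.0, 0.707, 0.707, 0.0]
contact_force: [0.9, 0.3, -0.2]
finger_gap: 0.0333
```

move_arm(
  targets=[-2,-50,0,0,-4,-100,0,0,-7,-150,0,0,-7,-166,0,0,-7,-166,0,0,-7,-166,0,0],
)

```text
clock: 6.4
tool_pos: [0.4319, -0.3007, 0.2374]
tcp_rot: [-0.001, 0.707, 0.707, 0.0]
contact_force: [0.1, 0.6, 0.2]
finger_gap: 0.0336
```

```bash
python3 - <<'E'
from h import *
s=bot.get_state();print(s['tool_pos'],s['finger_gap'])
save('wrist','w2.png'); a=save('scene','s2.png'); save('side','d2.png')
for c in('wrist','scene','side'): sp(c,'core_mid','tray')
sp('scene','roll','seat');sp('side','roll','seat')
E
```

```text
[ 0.4319 -0.3007  0.2374] 0.03364670715790989
wrist core_mid []
wrist tray [([0.4376, -0.3018, 0.0011], 0.76)]
scene core_mid [([0.4274, -0.3035, 0.1677], 0.66), ([0.6392, 0.0142, -0.0026], 0.18)]
scene tray [([0.4299, -0.3, -0.0016], 0.68)]
side core_mid [([0.4296, -0.2998, 0.167], 0.48)]
side tray [([0.4313, -0.3081, 0.0027], 0.56)]
scene roll [([0.7855, -0.0752, 0.0531], 0.82), ([0.6332, -0.0571, 0.0765], 0.68), ([0.4964, -0.0586, 0.0546], 0.63)]
scene seat [([0.454, 0.2816, 0.0187], 0.94), ([0.5177, 0.4597, 0.016], 0.81), ([0.286, 0.2356, 0.023], 0.67)]
side roll [([0.783, -0.0775, 0.0582], 0.72), ([0.4983, -0.0635, 0.0574], 0.67), ([0.6363, -0.0526, 0.0737], 0.55), ([0.6892, -0.2803, -0.0032], 0.54)]
side seat [([0.2822, 0.2369, 0.021], 0.98), ([0.4579, 0.2827, 0.0213], 0.93), ([0.5167, 0.4655, 0.0231], 0.88), ([0.6455, 0.0092, 0.0002], 0.26)]
```

View pics/s2.png

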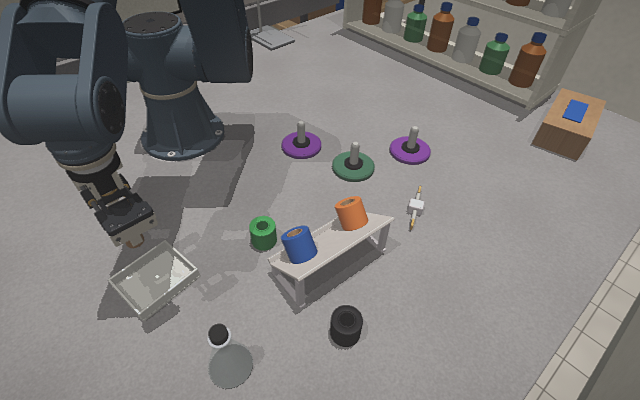

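move_arm(
  targets=[0,0,-45,0,0,0,-90,0,0,0,-120,0,0,0,-130,0,0,0,-130,0],
)

```text
clock: 7.55
tool_pos: [0.4318, -0.3015, 0.1071]
tcp_rot: [-0.001, 0.707, 0.707, -0.0]
contact_force: [-0.3, 0.5, 0.4]
finger_gap: 0.0333
```

move_arm(
  targets=[0,0,0,0,0,0,0,0,0,0,0,0,0,0,0,0],
  jaw=0.4,
)

```text
clock: 7.95
tool_pos: [0.4323, -0.3019, 0.1086]
tcp_rot: [0.001, 0.707, 0.707, 0.0]
contact_force: [-0.4, 0.2, -0.4]
finger_gap: 0.0554
```

move_arm(
  targets=[0,0,10,0,0,0,45,0,0,0,90,0,0,0,135,0,30,30,140,0.15,60,70,140,0.3,90,110,140,0.45,110,150,140,0.6,130,190,140,0.75,150,220,140,0.9,170,245,140,1.05,188,245,140,1.2],
)

```text
clock: 9.15
tool_pos: [0.6207, -0.0536, 0.2488]
tcp_rot: [0.0, 0.18, 0.984, 0.0]
contact_force: [-0.1, -0.2, -0.7]
finger_gap: 0.0559
```

move_arm(
  targets=[0,0,0,0.15,0,0,0,0.3,0,0,0,0.37,0,0,0,0.37,0,0,0,0.37],
  jaw=0,
)

```text
clock: 9.65
tool_pos: [0.6199, -0.0566, 0.2483]
tcp_rot: [0.0, 0.002, 1.0, -0.0]
contact_force: [-0.4, -0.5, 0.1]
finger_gap: 0.0905
```

```bash
python3 - <<'E'
from h import *
s=bot.get_state();print(s['tool_pos'],s['tcp_rot'],s['qpos'],s['finger_gap'])
save('wrist','w3.png'); a=save('scene','s3.png'); save('side','d3.png')
for c in('scene','side'): sp(c,'core_mid','roll')
sp('wrist','roll','spare','rack')
for c in ('wrist','scene','side'):
  for d in bot.silhouettes(c,'roll')[:4]:
    r=d['region']; vs,us=np.nonzero(r); print(c,round(d['p'],2),r.sum(),us.min(),us.max(),vs.min(),vs.max(),us.mean(),vs.mean())
w=cv2.imread('pics/w3.png'); a=cv2.imread('pics/s3.png'); cv2.imwrite('pics/c3.png',cv2.resize(np.vstack([w,a[80:360]]),(560,595)))
E
```

```text
[ 0.6199 -0.0566  0.2483] [ 0.0002  0.0016  1.     -0.    ] [-0.1659  0.5374  1.5061  0.      1.0977 -1.7335] 0.09046251431369709
scene core_mid [([0.4279, -0.3018, 0.0332], 0.84)]
scene roll [([0.5015, -0.0612, 0.0579], 0.88), ([0.6383, -0.0589, 0.074], 0.69), ([0.6775, 0.2852, -0.0021], 0.68)]
side core_mid [([0.4307, -0.3018, 0.033], 0.53)]
side roll [([0.4977, -0.0593, 0.0582], 0.65), ([0.7837, -0.0799, 0.0534], 0.65)]
wrist roll [([0.6334, -0.0603, 0.0741], 0.87), ([0.4993, -0.0589, 0.0554], 0.67), ([0.7877, -0.0809, 0.0578], 0.65)]
wrist spare [([0.6462, 0.0829, 0.0778], 0.96)]
wrist rack [([0.641, 0.0163, 0.0003], 0.58)]
wrist 0.98 1467 274 326 311 342 299.9665985003408 325.6816632583504
wrist 0.86 3147 279 346 24 90 312.7213218938672 56.12646965363839
wrist 0.76 5691 281 365 155 247 322.2897557547004 200.00298717272887
scene 0.91 1145 329 362 305 346 345.2646288209607 325.4751091703057
scene 0.69 526 250 275 219 250 260.28326996197717 236.10266159695817
scene 0.6 984 281 316 225 263 298.7073170731707 244.1778455284553
side 0.72 499 340 360 174 200 350.03206412825654 187.1943887775551
side 0.69 535 295 322 147 174 308.6560747663551 160.19065420560747
side 0.63 261 253 271 159 177 261.06513409961684 166.9272030651341
```

View pics/c3.png

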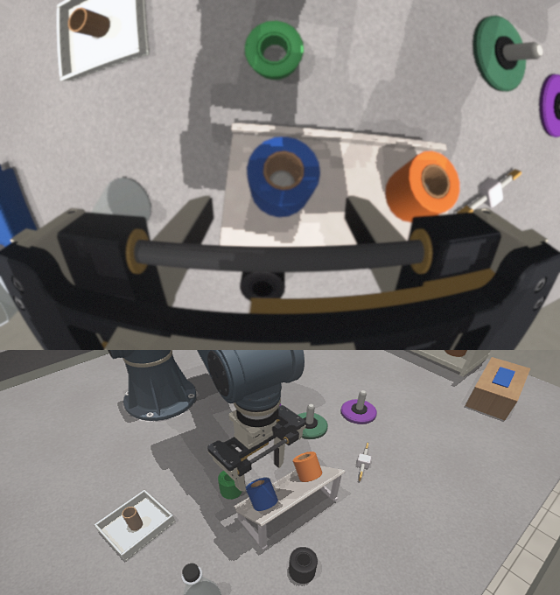

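move_arm(
  targets=[0,3,-30,-0.077,0,3,-60,-0.077,0,3,-79,-0.077,0,3,-79,-0.077],
)

```text
clock: 10.7
tool_pos: [0.6189, -0.0535, 0.1662]
tcp_rot: [-0.002, 0.039, 0.999, 0.0]
contact_force: [-0.7, 0.1, -0.0]
finger_gap: 0.0928
```

move_arm(
  targets=[0,0,0,0,0,0,0,0,0,0,0,0,0,0,0,0,0,0,0,0],
  jaw=1,
  force=25,
)

```text
clock: 11.2
tool_pos: [0.6202, -0.0537, 0.1694]
tcp_rot: [0.0, 0.039, 0.999, -0.0]
contact_force: [-1.0, -0.5, 3.8]
finger_gap: 0.06
```

```bash
python3 - <<'E'
from h import *
s=bot.get_state();print(s['tool_pos'],s['tcp_rot'],s['contact_force'],s['finger_gap'])
a=save('scene','s4.png'); save('wrist','w4.png')
w=cv2.imread('pics/w4.png'); a=cv2.imread('pics/s4.png'); cv2.imwrite('pics/c4.png',np.hstack([cv2.resize(a[190:330,220:400],(400,311)),cv2.resize(w,(400,250))[:,:]][:1]))
E
```

```text
[ 0.6202 -0.0537  0.1694] [ 0.0004  0.0389  0.9992 -0.0001] [-1.0272 -0.4638  3.7812] 0.0599800028769465
```

View pics/c4.png

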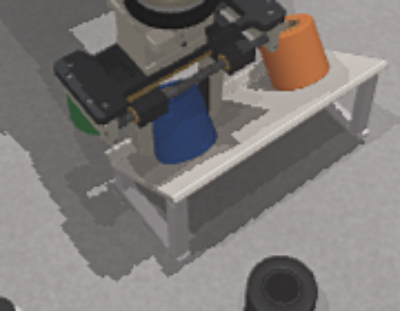

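The fingers have closed on the blue roll with a 60 mm gap, and it still sits on the stub. I'll draw it off along the stub's axis.

move_arm(
  targets=[-6,0,8,0,-11,1,16,0,-17,1,25,0,-23,2,33,0,-29,2,41,0,-34,3,49,0,-40,3,70,0,-40,3,80,0],
)

```text
clock: 12.1
tool_pos: [0.5797, -0.0506, 0.2505]
tcp_rot: [0.001, 0.039, 0.999, -0.0]
contact_force: [0.1, 0.2, -1.2]
finger_gap: 0.0602
```

```bash
python3 - <<'E'
from h import *
s=bot.get_state();print(s['tool_pos'],s['tcp_rot'],s['contact_force'],s['finger_gap'])
save('scene','s5.png'); save('side','d5.png');save('wrist','w5.png')
for c in ('scene','side','wrist'): sp(c,'roll','spare')
a=cv2.imread('pics/s5.png');b=cv2.imread('pics/d5.png')
cv2.imwrite('pics/c5.png',np.hstack([cv2.resize(a[140:330,180:400],(400,345)),cv2.resize(b[80:270,200:420],(400,345))]))
E
```

```text
[ 0.5797 -0.0506  0.2505] [ 0.0006  0.0389  0.9992 -0.0001] [ 0.0745  0.2119 -1.1532] 0.06020572830096315
scene roll [([0.7841, -0.0768, 0.0544], 0.86), ([0.5963, -0.0563, 0.1551], 0.81), ([0.5005, -0.0598, 0.0584], 0.79)]
scene spare [([0.6497, 0.0844, 0.0775], 0.68)]
side roll [([0.7826, -0.082, 0.0565], 0.84), ([0.5947, -0.0497, 0.1576], 0.78), ([0.4942, -0.063, 0.0553], 0.76)]
side spare [([0.6471, 0.0826, 0.0736], 0.96)]
wrist roll [([0.4957, -0.057, 0.0545], 0.97), ([0.7864, -0.079, 0.0552], 0.79), ([0.5929, -0.0545, 0.1541], 0.57)]
wrist spare [([0.6496, 0.0829, 0.0777], 0.86), ([0.4349, -0.3026, 0.0021], 0.45)]
```

View pics/c5.png

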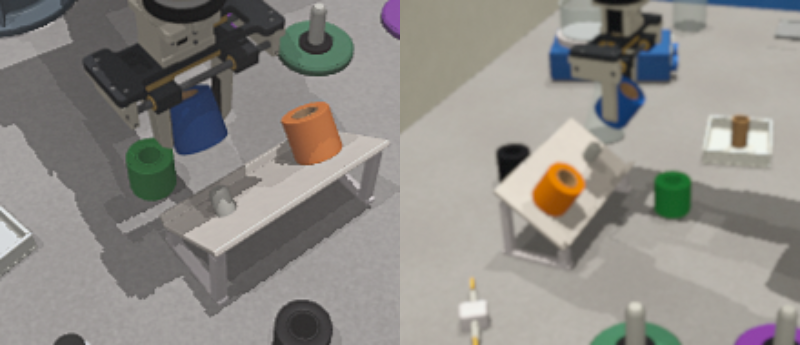

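The roll is off the stub, still leaning in the grip, and nothing else has moved. The tool can't tilt, so I'll set the roll down on clear bench, where its low rim will right it, and then regrasp it upright.

move_arm(
  targets=[-40,10,0,0,-80,35,0,0,-110,75,0,0,-120,120,0,0,-120,160,0,0,-120,170,-30,0,-120,170,-75,0,-120,170,-110,0,-120,170,-128,0,-120,170,-136,0,-120,170,-136,0],
)

```text
clock: 13.65
tool_pos: [0.4598, 0.1193, 0.1121]
tcp_rot: [-0.001, 0.039, 0.999, -0.0]
contact_force: [0.2, -0.8, 0.2]
finger_gap: 0.0604
```

move_arm(
  targets=[0,0,-2,0,0,0,-4,0,0,0,-6,0,0,0,-8,0,0,0,-8,0],
  force=4,
)

```text
clock: 14.15
tool_pos: [0.4609, 0.1194, 0.1055]
tcp_rot: [0.001, 0.039, 0.999, 0.0]
contact_force: [1.2, 0.9, 3.9]
finger_gap: 0.0615
```

```bash
python3 - <<'E'
from h import *
save('scene','s6.png'); save('side','d6.png')
for c in ('scene','side'): sp(c,'roll')
a=cv2.imread('pics/s6.png');b=cv2.imread('pics/d6.png')
m=[proj(c,[.46,.12,.05]).astype(int) for c in('scene','side')]
cr=lambda i,p: cv2.resize(i[max(p[1]-80,0):p[1]+80,p[0]-90:p[0]+90],(400,356))
cv2.imwrite('pics/c6.png',np.hstack([cr(a,m[0]),cr(b,m[1])]))
E
```

```text
scene roll [([0.7831, -0.0793, 0.0542], 0.87), ([0.4989, -0.061, 0.0557], 0.61), ([0.4759, 0.1184, 0.0136], 0.56)]
side roll [([0.7841, -0.0797, 0.0541], 0.74), ([0.4764, 0.1189, 0.0106], 0.55), ([0.4532, 0.2824, 0.0027], 0.51)]
```

View pics/c6.png

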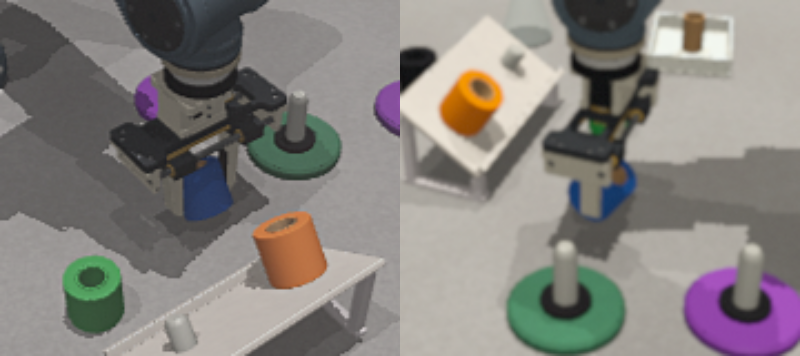

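The low rim is on the bench. Opening the fingers lets the roll fall upright.

move_arm(
  targets=[0,0,0,0,0,0,0,0,0,0,0,0,0,0,0,0,0,0,0,0,0,0,0,0],
  jaw=0.2,
)

```text
clock: 14.95
tool_pos: [0.4599, 0.1193, 0.1047]
tcp_rot: [-0.0, 0.039, 0.999, -0.0]
contact_force: [0.8, 0.4, -0.3]
finger_gap: 0.0744
```

move_arm(
  targets=[0,0,30,0,0,0,75,0,0,0,120,0,0,0,130,0,0,0,130,0],
  jaw=0,
)

```text
clock: 15.45
tool_pos: [0.4605, 0.1194, 0.236]
tcp_rot: [0.002, 0.039, 0.999, 0.0]
contact_force: [0.2, 0.1, -0.1]
finger_gap: 0.0928
```

```bash
python3 - <<'E'
from h import *
s=bot.get_state();print(s['tool_pos'],s['tcp_rot'],s['finger_gap'])
save('scene','s7.png'); save('side','d7.png');save('wrist','w7.png')
for c in ('scene','side','wrist'):
    sp(c,'roll','seat')
    for d in bot.silhouettes(c,'roll')[:4]:
        r=d['region']; vs,us=np.nonzero(r); print(c,round(d['p'],2),r.sum(),us.min(),us.max(),vs.min(),vs.max(),us.mean(),vs.mean())
a=cv2.imread('pics/s7.png');b=cv2.imread('pics/w7.png')
p=proj('scene',[.46,.12,.05]).astype(int)
cv2.imwrite('pics/c7.png',np.vstack([b[:330],cv2.resize(a[p[1]-65:p[1]+65,p[0]-160:p[0]+160],(640,260))]))
E
```

```text
[0.4605 0.1194 0.236 ] [0.0016 0.0388 0.9992 0.0003] 0.09276778551756222
scene roll [([0.4868, 0.1173, -0.0034], 0.71), ([0.4999, -0.0631, 0.0522], 0.59), ([0.7846, -0.0804, 0.0546], 0.56)]
scene seat [([0.284, 0.2356, 0.0219], 0.89), ([0.4577, 0.2829, 0.0168], 0.88), ([0.5144, 0.4615, 0.0179], 0.88)]
scene 0.86 1119 330 362 305 346 345.28596961572833 325.5764075067024
scene 0.83 783 249 276 216 250 262.85185185185185 232.43933588761175
scene 0.75 642 305 328 178 209 316.6619937694704 193.21806853582555
side roll [([0.7843, -0.0805, 0.0559], 0.85), ([0.4858, 0.1165, -0.0027], 0.65), ([0.4978, -0.0619, 0.0559], 0.55)]
side seat [([0.2808, 0.2372, 0.0207], 0.97), ([0.5161, 0.4653, 0.0204], 0.97), ([0.4578, 0.2843, 0.0224], 0.71)]
side 0.97 639 326 348 208 238 336.8748043818466 223.28012519561815
side 0.87 397 341 360 174 200 351.7707808564232 187.38790931989925
side 0.59 311 252 271 158 180 260.57877813504825 167.524115755627
side 0.46 186 382 392 143 162 386.9247311827957 152.45698924731184
wrist roll [([0.4941, -0.059, 0.0532], 0.83), ([0.4834, 0.1151, -0.0008], 0.81)]
wrist seat [([0.5192, 0.4611, 0.0193], 0.75), ([0.2833, 0.237, 0.0204], 0.71), ([0.4545, 0.284, -0.0069], 0.7), ([0.455, 0.2839, 0.0178], 0.59)]
wrist 0.81 3665 286 351 179 252 319.2679399727149 215.9080491132333
wrist 0.59 2557 125 191 200 262 160.6394211967149 228.34102463824794
```

View pics/c7.png

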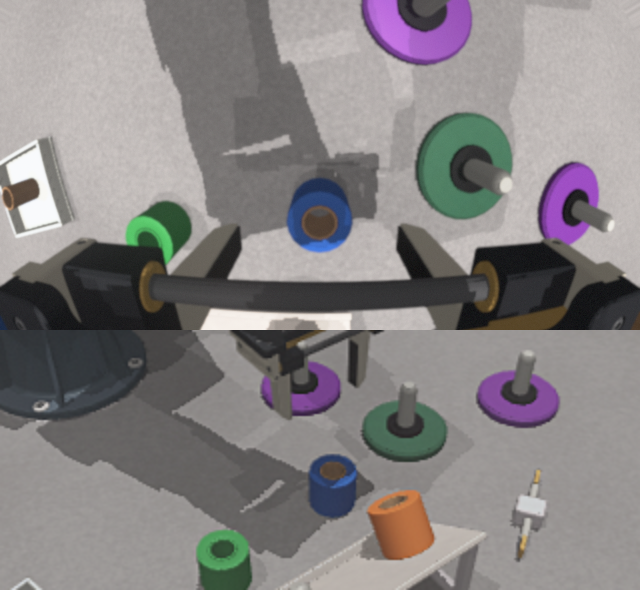

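The blue roll stands upright at about (0.485, 0.116), and its bore shows at wrist pixel (319, 223). I'll fix its axis and the spindle tip, at about (505, 184), by ray.

```bash
python3 - <<'E'
from h import *
im=cv2.imread('pics/w7.png'); m=bot.camera_model('wrist')
# bore: brown pixels; spindle tip: fit rim
hsv=cv2.cvtColor(im,cv2.COLOR_BGR2HSV)
b=(hsv[...,0]<25)&(hsv[...,1]>60); b[:190]=0;b[256:]=0;b[:,:280]=0;b[:,360:]=0
vs,us=np.nonzero(b); c=max(cv2.findContours(b.astype(np.uint8),0,1)[0],key=cv2.contourArea); e=cv2.fitEllipse(c);print(b.sum(),e)
o,d=ray('wrist',*e[0],m); print('bore top',o+d*(0.056-o[2])/d[2])
o,d=ray('wrist',505.5,184.5,m); print('spindle tip',o+d*(0.086-o[2])/d[2])
print('roll mid 2view',tri([ray('scene',316.7,193.2),ray('side',336.9,223.3)]),[tri([ray('scene',*np.array([316.7,193.2])),ray('side',336.9,223.3),ray('wrist',319.3,215.9,m)])])
for n in ['seat']:
  print('spindle tip proj @(.4545,.284)',proj('wrist',[.4545,.284,.086],m),proj('scene',[.4545,.284,.086]),proj('side',[.4545,.284,.086]))
E
```

```text
764 ((319.2027282714844, 222.15328979492188), (31.196847915649414, 33.971961975097656), 89.10215759277344)
bore top [0.4847 0.1167 0.056 ]
spindle tip [0.4545 0.2818 0.086 ]
roll mid 2view (array([0.4837, 0.1184, 0.0278]), [np.float64(0.00012893560410886872), np.float64(0.00012893560410891008)]) [(array([0.4856, 0.1172, 0.0289]), [np.float64(0.0010265975152140006), np.float64(0.0023780294411197738), np.float64(0.002774944583123141)])]
spindle tip proj @(.4545,.284) [507.4391 184.3725] [355.5209 143.0576] [328.9799 248.7123]
```

move_arm(
  targets=[25,-2,-20,0,25,-2,-65,0,25,-2,-110,0,25,-2,-135,0,25,-2,-135,0,25,-2,-135,0],
)

```text
clock: 16.65
tool_pos: [0.4853, 0.1174, 0.1003]
tcp_rot: [-0.0, 0.039, 0.999, -0.0]
contact_force: [0.2, 0.2, 1.2]
finger_gap: 0.0932
```

move_arm(
  targets=[0,0,0,0,0,0,0,0,0,0,0,0,0,0,0,0,0,0,0,0],
  jaw=1,
  force=15,
)

```text
clock: 17.15
tool_pos: [0.4851, 0.1174, 0.1001]
tcp_rot: [0.0, 0.039, 0.999, 0.0]
contact_force: [-1.1, 0.6, 5.2]
finger_gap: 0.061
```

move_arm(
  targets=[0,0,45,0,0,0,90,0,0,0,105,0,-10,40,105,0,-20,80,105,0,-30,120,105,0,-30,120,105,0,-30,120,105,0],
)

```text
clock: 17.95
tool_pos: [0.4546, 0.2377, 0.2046]
tcp_rot: [-0.0, 0.038, 0.999, -0.0]
contact_force: [1.0, -0.6, -1.5]
finger_gap: 0.061
```

```bash
python3 - <<'E'
from h import *
s=bot.get_state();print(s['tool_pos'],s['tcp_rot'],s['finger_gap'])
m=bot.camera_model('wrist'); save('wrist','w8.png'); save('scene','s8.png'); save('side','d8.png')
for c in ('scene','side','wrist'): sp(c,'roll','seat')
print(proj('wrist',[.4545,.2835,.086],m))
b=cv2.imread('pics/w8.png');a=cv2.imread('pics/s8.png');d=cv2.imread('pics/d8.png')
p=proj('scene',[.455,.25,.1]).astype(int);q=proj('side',[.455,.25,.1]).astype(int)
cr=lambda i,p: cv2.resize(i[max(p[1]-65,0):p[1]+65,p[0]-80:p[0]+80],(320,260))
cv2.imwrite('pics/c8.png',np.vstack([b[:330],np.hstack([cr(a,p),cr(d,q)])]))
E
```

```text
[0.4546 0.2377 0.2046] [-0.0002  0.0379  0.9993 -0.0002] 0.06099773415512631
scene roll [([0.7852, -0.0772, 0.0561], 0.73), ([0.4548, 0.2375, 0.1007], 0.7), ([0.4999, -0.062, 0.0552], 0.66)]
scene seat [([0.5154, 0.4597, 0.018], 0.76), ([0.4525, 0.2814, 0.0167], 0.74), ([0.2851, 0.2332, 0.0229], 0.55)]
side roll [([0.4982, -0.0613, 0.056], 0.66), ([0.4545, 0.2364, 0.1], 0.57), ([0.7842, -0.0806, 0.0534], 0.53)]
side seat [([0.4559, 0.285, 0.0236], 0.86), ([0.5135, 0.4701, 0.0173], 0.85), ([0.2799, 0.2391, 0.0177], 0.69)]
wrist roll [([0.4532, 0.2348, 0.1037], 0.91), ([0.4961, -0.0574, 0.0563], 0.75)]
wrist seat [([0.4554, 0.2811, 0.0185], 0.96), ([0.5234, 0.4634, 0.0218], 0.86), ([0.2841, 0.2385, 0.0196], 0.78)]
[386.267  214.3586]
```

View pics/c8.png

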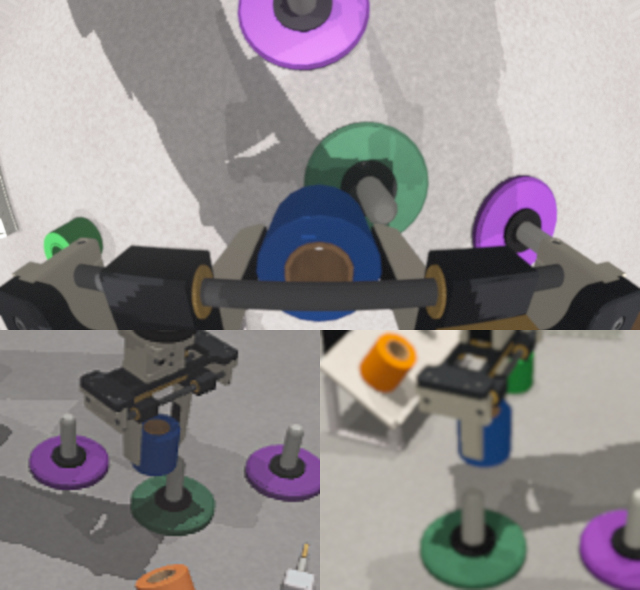

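The roll hangs upright with its lower end about 105 mm up, clear of the spindle. I'll move over the axis at (0.4545, 0.283) and lower it onto the taper slowly, watching the force.

move_arm(
  targets=[0,23,0,0,0,46,0,0,0,46,-6,0,0,46,-12,0,0,46,-18,0,0,46,-23,0,0,46,-28,0,0,46,-33,0,0,46,-33,0],
)

```text
clock: 19.3
tool_pos: [0.4548, 0.2831, 0.1711]
tcp_rot: [-0.0, 0.039, 0.999, -0.0]
contact_force: [0.1, 1.0, -1.0]
finger_gap: 0.0606
```

```bash
python3 - <<'E'
from h import *
s=bot.get_state();print(s['tool_pos'],s['contact_force'],s['torque'],s['finger_gap'])
for c in ('scene','side','wrist'): save(c,c+'9.png'); sp(c,'roll')
p=proj('scene',[.455,.283,.07]).astype(int);q=proj('side',[.455,.283,.07]).astype(int)
cr=lambda i,p: cv2.resize(i[max(p[1]-50,0):p[1]+50,p[0]-50:p[0]+50],(400,400))
cv2.imwrite('pics/c9.png',np.hstack([cr(cv2.imread('pics/scene9.png'),p),cr(cv2.imread('pics/side9.png'),q)]))
E
```

```text
[0.4548 0.2831 0.1711] [ 0.1169  1.0315 -0.9549] [ 0.1219 -0.0345 -0.0326] 0.06063015218610493
scene roll [([0.5007, -0.0635, 0.0546], 0.98), ([0.7845, -0.0761, 0.0564], 0.98), ([0.6462, 0.0843, 0.0773], 0.62), ([0.4559, 0.2817, 0.07], 0.55)]
side roll [([0.4561, 0.2833, 0.066], 0.67), ([0.7808, -0.0786, 0.0513], 0.64), ([0.4999, -0.0642, 0.0558], 0.41)]
wrist roll [([0.4961, -0.0617, 0.0533], 0.95), ([0.4534, 0.2827, 0.0707], 0.66)]
```

View pics/c9.png

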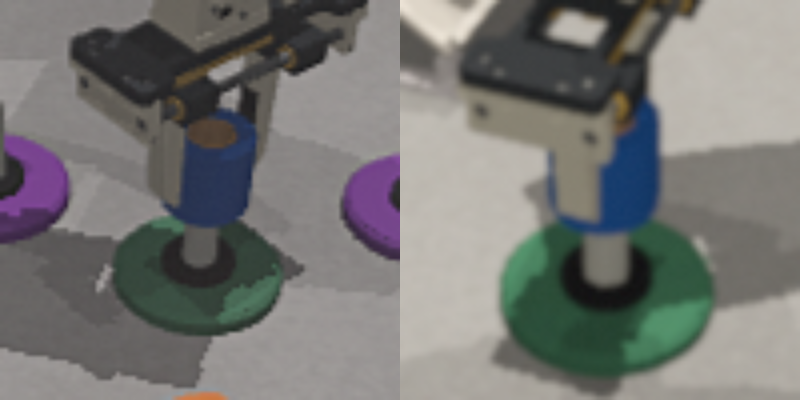

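The spindle has entered the bore with no force beyond the roll's weight. I'll lower it the rest of the way.

move_arm(
  targets=[0,0,-8,0,0,0,-16,0,0,0,-24,0,0,0,-32,0,0,0,-40,0,0,0,-46,0,0,0,-49,0,0,0,-51,0,0,0,-51,0],
)

```text
clock: 20.5
tool_pos: [0.455, 0.2833, 0.1206]
tcp_rot: [-0.0, 0.039, 0.999, -0.0]
contact_force: [0.0, 0.0, -1.1]
finger_gap: 0.0609
```

move_arm(
  targets=[0,0,-1,0,0,0,-2,0,0,0,-2,0],
)

```text
clock: 20.8
tool_pos: [0.4552, 0.2834, 0.12]
tcp_rot: [0.0, 0.039, 0.999, 0.0]
contact_force: [-4.7, -2.5, 12.9]
finger_gap: 0.061
```

The upward force is now 12.9 N, so the roll is on the seat. I'll release and retreat.

move_arm(
  targets=[0,0,1,0,0,0,1,0,0,0,1,0,0,0,1,0,0,0,1,0,0,0,1,0],
  jaw=0,
)

```text
clock: 21.4
tool_pos: [0.455, 0.2833, 0.1196]
tcp_rot: [-0.0, 0.039, 0.999, -0.0]
contact_force: [0.4, -0.3, 0.7]
finger_gap: 0.0929
```

move_arm(
  targets=[0,0,25,0,0,0,60,0,0,0,100,0,0,0,145,0,0,-45,160,0,0,-90,160,0,0,-130,160,0,0,-130,160,0,0,-130,160,0],
)

```text
clock: 22.3
tool_pos: [0.4551, 0.153, 0.2799]
tcp_rot: [0.0, 0.04, 0.999, 0.0]
contact_force: [0.1, 1.1, 0.0]
finger_gap: 0.0929
```

```bash
python3 - <<'E'
from h import *
s=bot.get_state();print(s['clock'],s['tool_pos'],s['contact_force'],s['finger_gap'])
for c in ('scene','side','wrist'):
    save(c,c+'10.png'); sp(c,'roll','core_mid','spare','flask','clamp')
a=cv2.imread('pics/scene10.png')
p=proj('scene',[.455,.283,.07]).astype(int);q=proj('side',[.455,.283,.07]).astype(int)
cr=lambda i,p: cv2.resize(i[max(p[1]-50,0):p[1]+50,p[0]-50:p[0]+50],(320,320))
cv2.imwrite('pics/c10.png',np.vstack([np.hstack([cr(a,p),cr(cv2.imread('pics/side10.png'),q)]),a[110:390]]))
E
```

```text
22.3 [0.4551 0.153  0.2799] [0.0745 1.1312 0.0418] 0.09294956353720105
scene roll [([0.4536, 0.2801, 0.0177], 0.95), ([0.5005, -0.0636, 0.0548], 0.92), ([0.7844, -0.0789, 0.0528], 0.71)]
scene core_mid [([0.4286, -0.3045, 0.0295], 0.7)]
scene spare [([0.6475, 0.0817, 0.0799], 0.87)]
scene flask [([0.6873, -0.2827, -0.0015], 0.87), ([0.6405, 0.0125, -0.0044], 0.17)]
scene clamp [([0.6766, 0.2823, -0.0029], 0.7)]
side roll [([0.4555, 0.2847, 0.018], 0.95), ([0.7834, -0.0768, 0.0554], 0.79), ([0.5007, -0.0603, 0.0597], 0.69)]
side core_mid [([0.4304, -0.3026, 0.0368], 0.54)]
side spare [([0.6484, 0.0827, 0.0736], 0.64)]
side flask [([0.6899, -0.2814, -0.0032], 0.97)]
side clamp []
wrist roll [([0.4954, -0.0587, 0.0557], 0.96), ([0.4533, 0.2835, 0.0184], 0.95)]
wrist core_mid [([0.4334, -0.3021, 0.0297], 0.58)]
wrist spare [([0.647, 0.0841, 0.0762], 0.6)]
wrist flask []
wrist clamp [([0.6746, 0.2769, -0.0004], 0.62)]
```

View pics/c10.png

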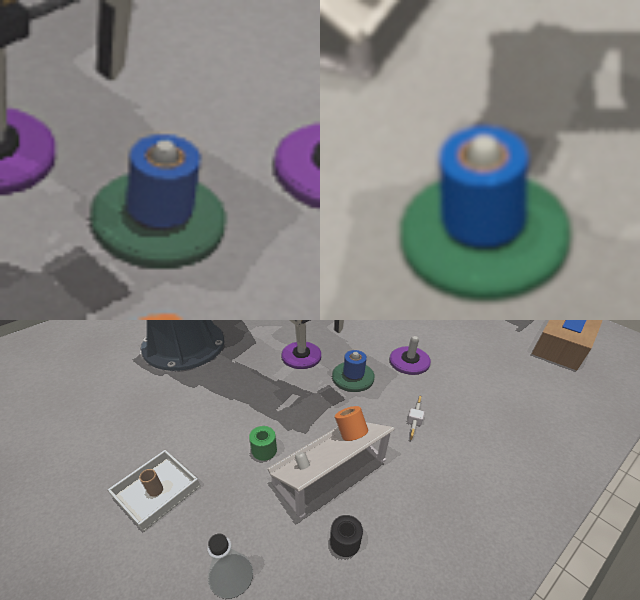

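The roll sits flush and upright on the seat with the spindle tip showing through its bore. The core stands in the tray and everything else is where it was, so I'll hand in.

```bash
python3 -c "
from cell import bot
print(bot.finish_job())"
```

```text
the job is handed in; nothing more can be done
None
```

The job is done and handed in at about 23 s of the 72 s allowed; no verdict was reported. The empty core stands released in the discard tray. The blue roll is mounted on the green dispenser's spindle. Because the tool only points down, I set the leaning roll on clear bench to right itself, then regrasped it upright and lowered it until the seat pushed back with 12.9 N.

Last checks:
- **Roll:** its lower end was measured at 18 mm above the bench (the seat is at 20 mm) in all three cameras. Its axis agreed with my spindle estimate to within about 3 mm, which is inside the networks' 4 mm error. I saw that it was upright and centred but did not measure the tilt.
- **Core:** its middle was within about 5 mm of the tray's centre, 30–37 mm high.
- **Orange roll, flask and clamp:** where detected, all were within measuring error of their starting places. The side camera missed the clamp and the wrist camera missed the flask. The wrist camera put the clamp 6 mm off in y, while the scene camera put it where it started.
- **Robot:** the gripper was open and clear of everything.

One early disagreement: a two-camera estimate put the roll on the rack 15 mm too high, because the gripper partly hid it. I discarded that and used the other readings, which matched the rack's geometry.

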